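Set and lock the intake iris of the bench fume extractor

TASK

The draught of the green fume extractor must be set for the next soldering job: swing the blue-knobbed clamp lever outward to free the iris ring, push the ring's black-knobbed lever round until its yellow pointer stands opposite the middle of the red preset tab, then swing the clamp lever fully home again so that the ring is locked there. Only push the two knobs, gently, with the fingertips or the outside of the fingers: do not pinch them, do not turn the ring while it is clamped, do not shift the red tab, and leave everything else where it is.

Things in the scene. Friction and masses are not known exactly. Their poses are not given: they have to be found in the camera images.
- extractor: fume extractor, a green box 58 mm high to its deck, fixed to the worktop. Origin on the worktop under the axis of the round iris intake; own x points to its back, y to its left, z up; the box spans x = -100 to 118, y = -100 to 100 mm. Angles below: from own x, counterclockwise from above. To its right a fire screen 0.36 m high runs along world x at y = -0.05 to -0.09
- iris_axis (a point): centre of the iris ring (aluminium, 124 mm outside, 85 mm inside), at its top, 77 mm above the worktop; the ring turns about the vertical through this point. Nothing on the extractor but the two knobs stands higher than 84 mm
- iris_ring (a joint): angle of the ring and its lever, rad, 0 to 1.83, rigid stops; grows counterclockwise from above, opening the leaves. At 0 the lever points to 160 degrees in the extractor's frame (to its front), at 1.83 to 265 (its right). Stays where it is left; needs about 4 N at the knob; turning it with the clamp on would score its rim. Starts at 0.05 to 0.3
- lever_knob (a point): centre of the top of the black knob of the ring's lever: an upright cylinder of 14 mm diameter, from 86 to 113 mm above the worktop, 64 mm from the ring's axis
- pointer_tip (a point): tip of the yellow pointer that reaches out from under the ring's lever, 85 mm from the ring's axis in the direction of the lever knob, 75 mm above the worktop
- tab_mark (a point): where the pointer must come: just inside the middle (white line) of the red preset tab, 85 mm from the ring's axis. The tab, 8 mm wide, sits on the rim of the black scale, 87 to 97 mm from the axis, top 68 mm above the worktop, at a ring angle of 0.7 to 1.35 rad; it would slide if struck
- cam_clamp (a joint): angle of the clamp lever, rad, 0 to 1.15, rigid stops. 0: home, lever points to 8 degrees in the extractor's frame (back, beside the ring) and its cam sets a brake shoe on the ring's rim; grows counterclockwise from above as it swings outward, to the left. Below 0.3 locked, above 0.7 free. Stays where it is left; needs about 3 N at its knob. Starts at 0 to 0.06
- clamp_axis (a point): on the upright hinge axis of the clamp lever, 77 mm above the worktop, 80 mm from the ring's axis at 105 degrees in the extractor's frame (left side)
- clamp_knob (a point): centre of the top of the blue knob of the clamp lever: an upright cylinder of 14 mm diameter, from 86 to 113 mm above the worktop, 48 mm from the clamp's hinge axis
- silver_bar: bystander: small cast bar of pale metal, 22 x 42 x 10 mm, lying on the back right corner of the extractor's deck; origin at the centre of its underside
- bronze_bar: bystander: small dark bronze bar, about 45 x 15 x 10 mm, on the back left corner of the deck; origin at the centre of its underside
- notebook_blue: bystander: closed blue notebook, 148 x 105 x 12 mm, near the front edge; origin at the centre of its underside
- salt_jar: bystander: white jar with a blue cap, 52 mm wide, 60 mm high, behind the extractor; origin at the centre of its underside

How it is judged:
On the way, in this order (a step that is already met when the one before it is completed fails the run):
1. the clamp lever is swung outward and the ring is free (value of joint cam_clamp above 0.75 rad), for 0.1 s.
2. with the clamp still free, the pointer stands opposite the red tab (horizontal distance between pointer_tip and tab_mark below 0.004 m and value of joint cam_clamp above 0.65 rad), for 0.3 s.
At the end, for the whole second after the job is handed in: The pointer tip is within 4 mm of the preset tab's middle (horizontally, at the scale's radius), the clamp lever is home (joint below 0.3 rad) so that the ring is locked and the ring is at rest (horizontal distance between pointer_tip and tab_mark below 0.004 m and value of joint cam_clamp below 0.3 rad and velocity of joint iris_ring between -0.02 and 0.02 rad/s); the robot touches nothing.
It fails at once if a knob was pinched or its lever forced (more than 30 N of finger force on the ring or on the clamp) (contact force between the fingers and iris_ring above 30 N or contact force between the fingers and cam_clamp above 30 N).
It fails at once if the ring was turned with the clamp on, or locked away from the tab (clamp below 0.3 rad, pointer more than 6 mm from its start and more than 12 mm from the tab) (distance of pointer_tip from where it was at the start of the episode above 0.006 m and value of joint cam_clamp below 0.3 rad and horizontal distance between pointer_tip and tab_mark above 0.012 m).
It fails at once if the red preset tab was shifted by more than 3 mm (distance of tab_mark from where it was at the start of the episode above 0.003 m).
It fails at once if a bystander was pushed or lifted (moved more than 12 mm) (distance of any of silver_bar, bronze_bar, notebook_blue, salt_jar from where it was at the start of the episode above 0.012 m).
It also fails if it takes over 70 s, if anything falls off the work surface, if the arm or the gripper's body presses on something with over 40 N, if the wrist force passes 120 N, or if a joint passes its speed limit or range.

ROBOT

A 6-joint arm with a two-finger parallel gripper is mounted at the origin on a cart in front of the work surface, level with it; the furniture and walls round the work are solid. World frame = base frame: x ahead of the robot, y to its left, z up, the work surface at z = 0. Lengths are in m, angles in rad, forces in N, time in s.
With the tool pointing down it reaches from about 0.375 to 0.975 m from the base axis. Payload 3.8 kg.
Tool frame: the origin (TCP) lies on the mounting face of the last link; the fingertips stand 173 mm ahead of it and the grasp point (between the pads) lies 155 mm ahead of it; z points along the fingers, y is the line along which they close (so a half turn about z gives the same grasp; the last joint's range is limited). The gripper opens to 85 mm and grips with 20 to 120 N. Pads are 22 mm wide; open, the fingers measure 114 mm over their backs; the gripper's body (76 mm by 85 mm) begins 54 mm behind the grasp point. The pads swing forward as they close: fully open they stand 13 mm farther back than shut.
Start: joints at [1.148, 0.264, 1.604, -0, 1.274, -0.037], TCP at [0.254, 0.625, 0.405] pointing down, gripper open.
Joint ranges: [-2.63, 2.63], [-0.94, 2.18], [0.31, 2.57], [-1.31, 4.45], [0, 2.66], [-2.55, 2.55]. Speed limits (rad/s): [2.57, 2.57, 3.14, 3.14, 3.14, 3.14].

INTERFACE

Orientations are given as a rotation vector (axis times angle).
In Python, from workcell import bot gives the robot as it stands.
- The arm moves only by the tool drive_tool, never from a script. Its argument "increments" is a list of rows, each an object with "delta_pos": the shift along the tool's x, y, z in mm, a list of three; "turn": the turn about the tool's z in rad; "jaw": the opening, from -1 (shut) to 1 (fully open). A call has 1 to 8 rows; each row shifts and turns the commanded pose from where the row before left it, along the tool's axes as they then stand; what a row does not reach is not made up. A row lasts 1/12 s, in which the tool goes at most 41.7 mm and 7.16 degrees, less where a joint would pass 70% of its speed; a pose out of reach is approached as far as the arm can. A call is refused whole if a number of a shift passes 41.7 or a number of a turn 0.125, either way. A call with a gripper value outside its range is refused whole. The fingers move at their own pace and stop on an object; "grip_force" is the grip in N (left out, the last holds). Time passes only in rows, so rows that do not move let the fingers close. It gives the time, the measured TCP pose, the force, the opening and the grip force at its end, in the units of the state.
- bot.read_state(): the state, without advancing time (a new reading comes with each control period).
- bot.read_camera(name): name is "scene" or "top" or "wrist"; returns a dict with "pixels" (480x640x3 uint8, red, green, blue), "fovy" (degrees; the focal length in pixels is half the picture's height over the tangent of half this angle, whatever the lens; pixels are square), "cx", "cy" (the principal point, pixels), "k1" (the pictures are not rectified: a ray, as slopes to the right and down, at radius r is drawn at 1 + k1 r^2 times it, then the intrinsics apply), "camera_from_world" (4x4, takes a point from world to camera coordinates); the wrist camera has in their place "hand_eye" (4x4, takes a point from camera to tool coordinates, whose origin is the TCP and whose axes are the flange's). Camera axes: x right, y down, z forward; pixel columns grow to the right and rows downward; lengths in m; the calibration is good to about 2 mm. A picture is of the moment at which its call begins: read the wrist's pose just before it. There is no depth.
- bot.finish_job(): hands the job in; it is judged then, once.
The state is a dict: "time": time; "q": joint angles; "joint_vel": joint speeds; "joint_torque": joint torques, N m; "tool_pos": TCP position; "tcp_rot": TCP orientation; "wrist_force": force on the tool from outside, world axes, zero at the start; "torque": the same for the moment, N m; "width": opening from 0.0 (shut) to 1.0 (fully open); "grip_force": force on a finger pad.
Only numpy, scipy, OpenCV 4.12 (cv2) and the standard library are available. Lean on these libraries where they do the work, as an engineer would, in place of code of your own. Each camera call takes 0.05 s, during which the arm holds its last target. There are 200 camera calls.

## Working session

There is one attempt and no reset: what is moved stays moved. The work goes in short steps, Python scripts to look and compute and a tool call to move; the robot and the scene stay as the last step left them, time stands still between calls to the robot, and variables do not carry over. Pictures are saved under pics/ and viewed, at most 10 in all, crops included, and the job is handed in when it is done.

Besides the shell and the picture viewer there is one more tool, called after "Call:" by a JSON object that holds its "fn" and its "kwargs". drive_tool: Moves the arm, as the interface text tells. Its arguments: {"type":"object","properties":{"increments":{"type":"array"},"grip_force":{"type":"number"}},"required":["increments"]}

```bash
mkdir -p pics; cat > h.py <<'E'
import numpy as np,cv2
from scipy.spatial.transform import Rotation as R
from workcell import bot
def cam(name):
    s=bot.read_state(); c=bot.read_camera(name)
    if name=="wrist":
        T=np.eye(4);T[:3,:3]=R.from_rotvec(s["tcp_rot"]).as_matrix();T[:3,3]=s["tool_pos"]
        W=T@np.array(c["hand_eye"])
    else: W=np.linalg.inv(np.array(c["camera_from_world"]))
    return dict(px=np.array(c["pixels"]),f=240/np.tan(np.radians(c["fovy"])/2),cx=c["cx"],cy=c["cy"],k1=c["k1"],W=W)
def save(c,n):
    cv2.imwrite(f"pics/{n}.png",c["px"][:,:,::-1]); np.savez(f"pics/{n}.npz",**c)
def load(n): return {k:v for k,v in np.load(f"pics/{n}.npz").items()}
def hit(c,u,v,z):
    K=np.array([[c["f"],0,c["cx"]],[0,c["f"],c["cy"]],[0,0,1.]])
    p=cv2.undistortPointsIter(np.array([[[u,v]]],float),K,np.array([c["k1"],0,0,0.]),None,None,(3,50,1e-10))[0,0]
    d=c["W"][:3,:3]@[p[0],p[1],1];o=c["W"][:3,3]
    return o+d*(z-o[2])/d[2]
def proj(c,P):
    M=np.linalg.inv(c["W"]);q=M[:3,:3]@np.array(P)+M[:3,3];x,y=q[:2]/q[2];s=1+c["k1"]*(x*x+y*y)
    return np.array([c["f"]*x*s+c["cx"],c["f"]*y*s+c["cy"]])
E
python3 - <<'E'
from h import *
print(bot.read_state())
for n in("top","scene"):
    c=cam(n);save(c,n);print(n,c["f"],c["k1"],c["W"][:3,3])
a=cv2.imread("pics/top.png");b=cv2.imread("pics/scene.png")
E
```

```text
{'time': 0.0, 'q': array([ 1.14808642e+00,  2.64745156e-01,  1.60538098e+00,  1.38546990e-05,
        1.27370038e+00, -3.68831377e-02]), 'joint_vel': array([ 0.00216183,  0.00061275, -0.00064033, -0.00167883, -0.0004516 ,
        0.00095237]), 'joint_torque': array([-1.18463959e-03, -5.15107334e+01, -3.67312217e+01, -1.08050222e-04,
        1.29032318e-02,  1.02212144e-05]), 'tool_pos': array([0.25386601, 0.62506665, 0.40336322]), 'tcp_rot': array([-0.60220905, -3.08280055,  0.00341139]), 'wrist_force': array([-0.40848168, -0.44642724,  0.93137902]), 'torque': array([-0.00840966, -0.04627624,  0.03754053]), 'grip_force': 0.0, 'width': 0.9998379155025686}
top 484.0131813082092 -0.06000923993366954 [0.49689881 0.15139843 0.9499365 ]
scene 583.152550800701 -0.09571246945722985 [1.06229038 0.10276359 0.91149181]
```

View pics/top.png

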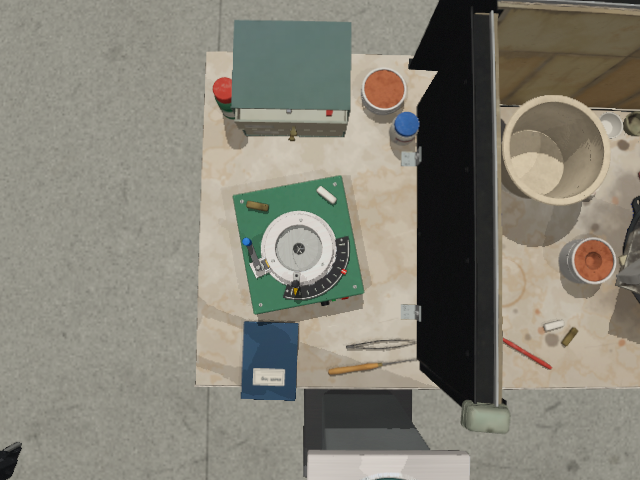

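View pics/scene.png

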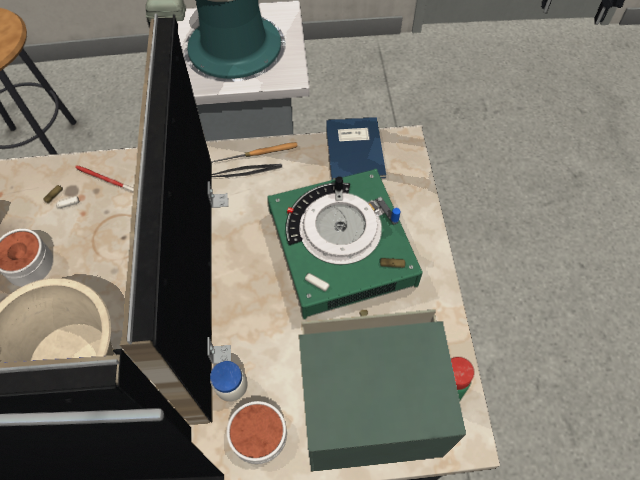

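```bash
python3 - <<'E'
import cv2,numpy as np
a=cv2.imread("pics/top.png")[225:310,230:365]
cv2.imwrite("pics/topc.png",cv2.resize(a,None,fx=5.9,fy=5.9,interpolation=cv2.INTER_CUBIC))
b=cv2.imread("pics/scene.png")[165:275,260:410]
cv2.imwrite("pics/scenec.png",cv2.resize(b,None,fx=5,fy=5,interpolation=cv2.INTER_CUBIC))
E
```

```text
(no output)
```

View pics/topc.png

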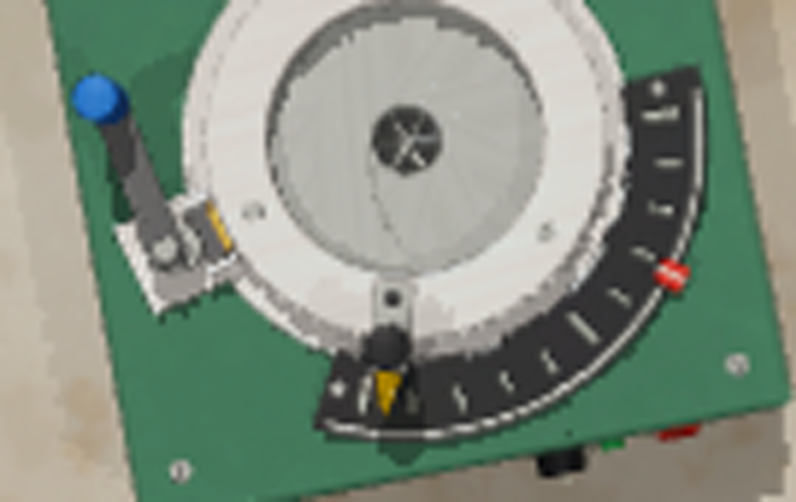

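View pics/scenec.png

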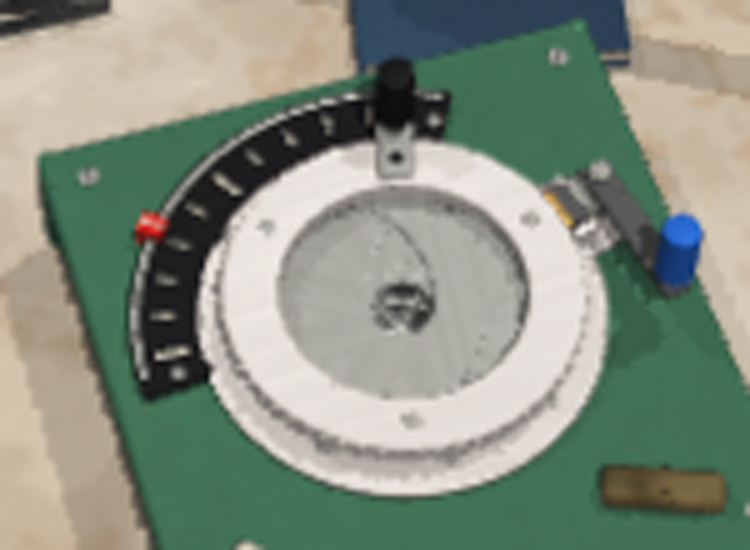

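Top crop: blue knob top at (98,98), black knob top (386,345), pointer tip (386,418), tab middle (672,276) and ring centre (405,140). The scene crop shows the same features at (683,222), (397,68), hidden, (151,228) and (402,293).

```bash
cat > fit.py <<'E'
from h import *
from scipy.optimize import least_squares
def model(p):
    X,Y,yaw,a,c,t=p
    def P(r,ang,z): return np.array([X+r*np.cos(yaw+ang),Y+r*np.sin(yaw+ang),z])
    D=np.radians
    ca=P(.080,D(105),.080); th=yaw+D(8)+c
    cs,sn=np.cos(yaw),np.sin(yaw)
    W=lambda x,y:np.array([X+cs*x-sn*y,Y+sn*x+cs*y,.058])
    return dict(ax=P(0,0,.077),bk=P(.064,D(160)+a,.113),tip=P(.085,D(160)+a,.075),tab=P(.092,D(160)+t,.068),mark=P(.085,D(160)+t,.075),
      ca=ca,ck=np.array([ca[0]+.048*np.cos(th),ca[1]+.048*np.sin(th),.113]),fr=W(-.1,-.1),fl=W(-.1,.1),br=W(.118,-.1),bl=W(.118,.1))
def fit(obs,cams,p0=(.5,.17,.15,.15,.03,1.0)):
    f=lambda p:np.concatenate([proj(cams[n],model(p)[k])-uv for n,k,uv in obs])
    s=least_squares(f,p0,loss="soft_l1");return s.x,s.fun.reshape(-1,2) if s.fun.size==2*len(obs) else f(s.x).reshape(-1,2)
E
cat > r.py <<'E'
from fit import *
cams={n:load(n) for n in("top","scene")}
T=lambda u,v:np.array([(u+.5)/5.9-.5+230,(v+.5)/5.9-.5+225]);S=lambda u,v:np.array([(u+.5)/5-.5+260,(v+.5)/5-.5+165])
obs=[("top","ax",T(405,140)),("top","bk",T(386,345)),("top","tip",T(386,418)),("top","tab",T(672,276)),("top","ca",T(164,250)),("top","ck",T(98,98)),("top","fr",T(787,402)),
("scene","ax",S(402,292)),("scene","bk",S(397,68)),("scene","tab",S(151,227)),("scene","ck",S(683,222)),("scene","ca",S(600,170)),("scene","fr",S(42,155)),("scene","fl",S(583,23))]
p,r=fit(obs,cams);print(p.round(4))
for o,e in zip(obs,r):print(o[0],o[1],e.round(1))
for k,v in model(p).items():print(k,v.round(4))
E
python3 r.py
```

```text
[0.5447 0.181  0.199  0.0988 0.0589 1.2785]
top ax [-0.3  0. ]
top bk [-0.4  1.1]
top tip [-0.3  0. ]
top tab [-0.1 -0.5]
top ca [0.2 0.4]
top ck [-1.   0.2]
top fr [-1.4 -0.3]
scene ax [-0.1 -1.1]
scene bk [-0.9  0.4]
scene tab [-0.4 -0.6]
scene ck [-0.5  1.2]
scene ca [-0.7  1.6]
scene fr [0.8 0.2]
scene fl [-1.2  0.4]
ax [0.5447 0.181  0.077 ]
bk [0.4808 0.1843 0.113 ]
tip [0.4598 0.1854 0.075 ]
tab [0.5053 0.0979 0.068 ]
mark [0.5083 0.1042 0.075 ]
ca [0.5092 0.2527 0.08  ]
ck [0.5534 0.2712 0.113 ]
fr [0.4665 0.0632 0.058 ]
fl [0.4269 0.2593 0.058 ]
br [0.6802 0.1063 0.058 ]
bl [0.6406 0.3024 0.058 ]
```

Call:
{"fn": "drive_tool", "kwargs": {"increments": [{"delta_pos": [0,0,0],"turn": 0.122,"jaw": -1},{"delta_pos": [0,0,0],"turn": 0.122,"jaw": -1},{"delta_pos": [0,0,0],"turn": 0.122,"jaw": -1},{"delta_pos": [0,0,0],"turn": 0.122,"jaw": -1},{"delta_pos": [-30,0,0],"turn": 0,"jaw": -1},{"delta_pos": [-40,0,0],"turn": 0,"jaw": -1},{"delta_pos": [-40,0,0],"turn": 0,"jaw": -1},{"delta_pos": [-40,0,0],"turn": 0,"jaw": -1}], "grip_force": 20}}

```text
time: 0.77
tool_pos: [0.3506, 0.5092, 0.4039]
tcp_rot: [-1.327, -2.847, 0.002]
wrist_force: [0.8, 0.4, 0.6]
width: -0.005
grip_force: 0.0
```

Call:
{"fn": "drive_tool", "kwargs": {"increments": [{"delta_pos": [-40,0,0],"turn": 0,"jaw": -1},{"delta_pos": [-40,0,0],"turn": 0,"jaw": -1},{"delta_pos": [-40,0,0],"turn": 0,"jaw": -1},{"delta_pos": [-40,0,0],"turn": 0,"jaw": -1},{"delta_pos": [-40,0,0],"turn": 0,"jaw": -1},{"delta_pos": [-40,0,0],"turn": 0,"jaw": -1},{"delta_pos": [-40,0,0],"turn": 0,"jaw": -1},{"delta_pos": [0,0,0],"turn": 0,"jaw": -1}]}}

```text
time: 1.43
tool_pos: [0.5336, 0.2905, 0.4042]
tcp_rot: [1.336, 2.84, -0.003]
wrist_force: [0.1, 1.1, 0.2]
width: -0.0
grip_force: 0.0
```

```bash
cat > go.py <<'E'
from h import *
import sys
def to(x,y,z,s=None):
    s=s or bot.read_state();M=R.from_rotvec(s["tcp_rot"]).as_matrix()
    return (M.T@(np.array([x,y,z])-s["tool_pos"])*1000).round(1)
if __name__=="__main__":
    s=bot.read_state();M=R.from_rotvec(s["tcp_rot"]).as_matrix()
    print(s["time"],s["tool_pos"].round(4),"xyaw",np.degrees(np.arctan2(M[1,0],M[0,0])).round(1),M[:,2].round(3),s["width"],s["wrist_force"].round(1))
    a=list(map(float,sys.argv[1:]))
    for i in range(0,len(a),3):print(a[i:i+3],to(*a[i:i+3],s))
E
python3 go.py .565 .243 .268; python3 -c "
from h import *
c=cam('wrist');save(c,'w1')"
```

```text
1.4333 [0.5336 0.2905 0.4042] xyaw 129.6 [ 0.002 -0.003 -1.   ] -0.00020071803483562076 [0.1 1.1 0.2]
[0.565, 0.243, 0.268] [-56.1  -6.  136.4]
```

View pics/w1.png

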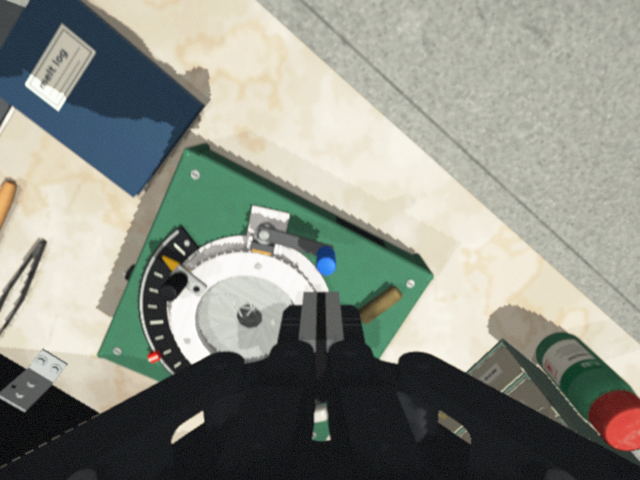

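Wrist view: the blue knob is at about (327,262), black knob (175,284), pointer tip (165,257), tab (153,357) and fingertips at (322,295). I'll check these against the model.

```bash
cat >> r.py <<'E'
w=load("w1");m=model(p)
for k in("ax","bk","tip","tab","ca","ck"):print(k,proj(w,m[k]).round(0))
E
python3 r.py | tail -6
python3 -c "
import cv2
a=cv2.imread('pics/w1.png')[200:400,110:360];cv2.imwrite('pics/w1c.png',cv2.resize(a,None,fx=3,fy=3,interpolation=cv2.INTER_CUBIC))"
```

```text
ax [245. 323.]
bk [164. 293.]
tip [160. 255.]
tab [152. 358.]
ca [263. 232.]
ck [324. 265.]
```

View pics/w1c.png

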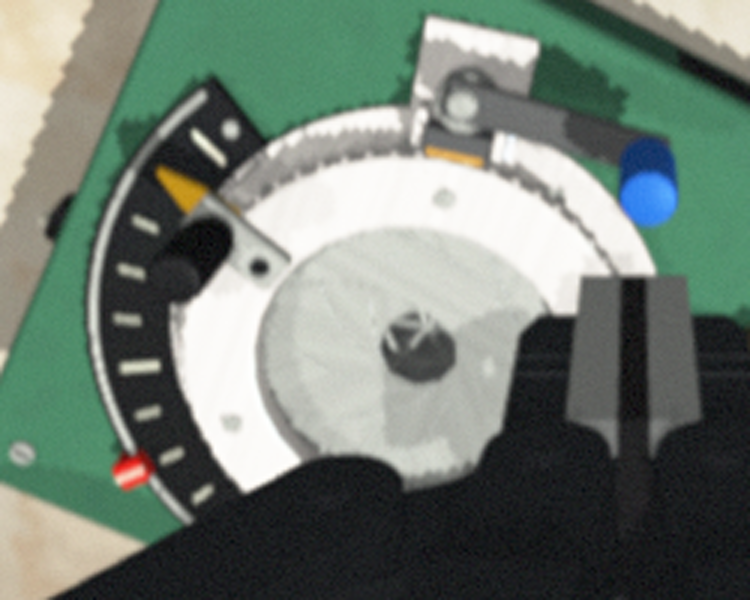

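The wrist crop puts the tip at (162,256), tab middle (154,357), blue top (326,266), black top (170,293) and hinge (264,234). I'll refit with these.

```bash
cat > r2.py <<'E'
exec(open("r.py").read().split("p,r=fit")[0])
cams["w1"]=load("w1");w=lambda u,v:np.array([u/3+110,v/3+200])
obs+=[("w1","tip",w(155,168)),("w1","tab",w(132,470)),("w1","ck",w(648,198)),("w1","bk",w(180,278)),("w1","ca",w(462,102))]
p,r=fit(obs,cams);print(p.round(4))
for o,e in zip(obs,r):print(o[0],o[1],e.round(1),end=";")
for k,v in model(p).items():print(k,v.round(4))
np.save("p.npy",p)
E
python3 r2.py
```

```text
[0.5457 0.1811 0.1978 0.0921 0.0629 1.2675]
top ax [-0.3 -0.5];top bk [-0.7  0.5];top tip [-0.7 -0.6];top tab [-0.4 -0.4];top ca [ 0.1 -0.2];top ck [-1.1 -0.4];top fr [-1.5 -0.8];scene ax [-0.  -0.6];scene bk [-0.5  0.8];scene tab [-0.1 -0.7];scene ck [-0.2  1.7];scene ca [-0.5  2.1];scene fr [0.9 0.6];scene fl [-1.   0.8];w1 tip [ 0.2 -0.6];w1 tab [-1.6  1. ];w1 ck [-0.2 -0.1];w1 bk [-4.   0.6];w1 ca [ 0.  -1.3];ax [0.5457 0.1811 0.077 ]
bk [0.4818 0.1848 0.113 ]
tip [0.4609 0.1861 0.075 ]
tab [0.5053 0.0984 0.068 ]
mark [0.5084 0.1047 0.075 ]
ca [0.5102 0.2528 0.08  ]
ck [0.5544 0.2715 0.113 ]
fr [0.4673 0.0634 0.058 ]
fl [0.428  0.2595 0.058 ]
br [0.6811 0.1062 0.058 ]
bl [0.6418 0.3023 0.058 ]
```

Call:
{"fn": "drive_tool", "kwargs": {"increments": [{"delta_pos": [-28,-3,10],"turn": 0,"jaw": -1},{"delta_pos": [-28,-3,25],"turn": 0,"jaw": -1},{"delta_pos": [0,0,35],"turn": 0,"jaw": -1},{"delta_pos": [0,0,35],"turn": 0,"jaw": -1},{"delta_pos": [0,0,20],"turn": 0,"jaw": -1},{"delta_pos": [0,0,10],"turn": 0,"jaw": -1},{"delta_pos": [0,0,0],"turn": 0,"jaw": -1}]}}

```text
time: 2.07
tool_pos: [0.5594, 0.2492, 0.2661]
tcp_rot: [-1.326, -2.843, 0.007]
wrist_force: [-1.2, 0.4, 0.1]
width: -0.0
grip_force: 0.0
```

```bash
python3 go.py .565 .257 .268 .532 .286 .268
```

```text
2.0667 [0.5594 0.2492 0.2661] xyaw 130.0 [-0.006 -0.002 -1.   ] -7.287080070702164e-05 [-1.2  0.4  0.1]
[0.565, 0.257, 0.268] [ 2.4  9.3 -2. ]
[0.532, 0.286, 0.268] [45.8  2.7 -1.8]
```

Call:
{"fn": "drive_tool", "kwargs": {"increments": [{"delta_pos": [-4,8,-2],"turn": 0,"jaw": -1},{"delta_pos": [0,0,0],"turn": 0,"jaw": -1},{"delta_pos": [0,0,0],"turn": 0,"jaw": -1}]}}

```text
time: 2.32
tool_pos: [0.5718, 0.252, 0.2747]
tcp_rot: [1.327, 2.843, 0.006]
wrist_force: [-0.3, 0.7, -0.3]
width: -0.0
grip_force: 0.0
```

```bash
python3 go.py .565 .257 .268 .532 .286 .268
```

```text
2.3167 [0.5718 0.252  0.2747] xyaw 130.0 [ 0.005  0.002 -1.   ] -0.00027948184533549116 [-0.3  0.7 -0.3]
[0.565, 0.257, 0.268] [ 8.2 -2.   6.7]
[0.532, 0.286, 0.268] [51.6 -8.7  6.6]
```

Call:
{"fn": "drive_tool", "kwargs": {"increments": [{"delta_pos": [4,0,3],"turn": 0,"jaw": -1},{"delta_pos": [4,0,0],"turn": 0,"jaw": -1},{"delta_pos": [4,0,0],"turn": 0,"jaw": -1},{"delta_pos": [6,-1,0],"turn": 0,"jaw": -1},{"delta_pos": [6,-1,0],"turn": 0,"jaw": -1},{"delta_pos": [6,-1,0],"turn": 0,"jaw": -1},{"delta_pos": [6,-1,0],"turn": 0,"jaw": -1},{"delta_pos": [0,0,0],"turn": 0,"jaw": -1}]}}

```text
time: 2.98
tool_pos: [0.5426, 0.2767, 0.2686]
tcp_rot: [-1.328, -2.846, 0.001]
wrist_force: [0.6, -0.5, -0.3]
width: 0.001
grip_force: 0.0
```

Call:
{"fn": "drive_tool", "kwargs": {"increments": [{"delta_pos": [5,-1,0],"turn": 0,"jaw": -1},{"delta_pos": [5,-1,0],"turn": 0,"jaw": -1},{"delta_pos": [0,0,0],"turn": 0,"jaw": -1},{"delta_pos": [0,0,0],"turn": 0,"jaw": -1}]}}

```text
time: 3.32
tool_pos: [0.5351, 0.2826, 0.2681]
tcp_rot: [-1.328, -2.845, 0.001]
wrist_force: [-0.2, 0.4, -0.4]
width: 0.002
grip_force: 0.0
```

```bash
python3 go.py .565 .257 .268 .532 .286 .268
```

```text
3.3167 [0.5351 0.2826 0.2681] xyaw 129.9 [-0.002  0.    -1.   ] 0.002486282509265088 [-0.2  0.4 -0.4]
[0.565, 0.257, 0.268] [-38.8   6.4   0.1]
[0.532, 0.286, 0.268] [ 4.6 -0.2  0.1]
```

Call:
{"fn": "drive_tool", "kwargs": {"increments": [{"delta_pos": [3,0,0],"turn": 0,"jaw": -1},{"delta_pos": [0,0,0],"turn": 0,"jaw": -1},{"delta_pos": [-20,0,0],"turn": 0,"jaw": -1},{"delta_pos": [-20,0,-30],"turn": 0,"jaw": -1},{"delta_pos": [0,-20,-40],"turn": 0,"jaw": -1},{"delta_pos": [0,-20,-20],"turn": 0,"jaw": -1},{"delta_pos": [0,0,0],"turn": 0,"jaw": -1},{"delta_pos": [0,0,0],"turn": 0,"jaw": -1}]}}

```text
time: 3.98
tool_pos: [0.5302, 0.2293, 0.3579]
tcp_rot: [1.33, 2.844, 0.006]
wrist_force: [0.1, 0.2, -0.3]
width: -0.0
grip_force: 0.0
```

```bash
python3 -c "
from h import *
c=cam('wrist');save(c,'w2')
a=c['px'][:,:,::-1][130:430,60:460];cv2.imwrite('pics/w2c.png',cv2.resize(a,None,fx=2,fy=2,interpolation=cv2.INTER_CUBIC))
from fit import *
p=np.load('p.npy');print({k:proj(c,v).round(0) for k,v in model(p).items()})
p[4]=.95;print(proj(c,model(p)['ck']))"; python3 go.py
```

```text
{'ax': array([290., 299.]), 'bk': array([199., 256.]), 'tip': array([190., 214.]), 'tab': array([175., 342.]), 'mark': array([180., 344.]), 'ca': array([317., 185.]), 'ck': array([402., 221.]), 'fr': array([110., 338.]), 'fl': array([222.,  86.]), 'br': array([363., 450.]), 'bl': array([509., 246.])}
[394.67456599 144.18582964]
4.0333 [0.53   0.2294 0.3562] xyaw 129.9 [ 0.001  0.001 -1.   ] 0.0003181461229168169 [-0.1 -0.2  0.1]
```

View pics/w2c.png

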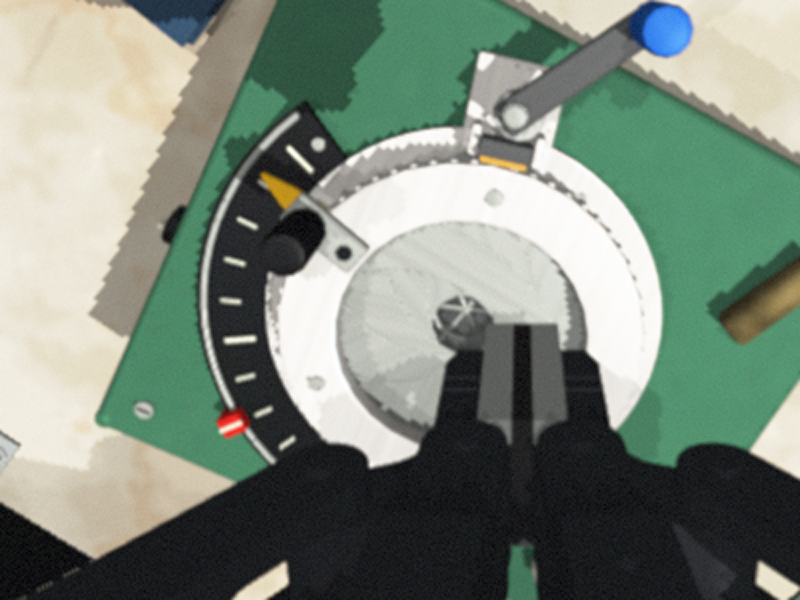

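Clamp knob top is now at full-picture pixel (392,144), which matches a clamp angle of about 0.95, so the ring is free. Tip is at (191,218) and tab at (176,342). Next I move behind the black knob.

Call:
{"fn": "drive_tool", "kwargs": {"increments": [{"delta_pos": [9,-24,0],"turn": 0,"jaw": -1},{"delta_pos": [9,-23,0],"turn": 0,"jaw": -1},{"delta_pos": [0,0,0],"turn": 0.121,"jaw": -1},{"delta_pos": [0,0,0],"turn": 0.121,"jaw": -1},{"delta_pos": [0,0,0],"turn": 0.121,"jaw": -1},{"delta_pos": [0,0,0],"turn": 0.121,"jaw": -1},{"delta_pos": [0,0,0],"turn": 0.121,"jaw": -1},{"delta_pos": [0,0,0],"turn": 0.121,"jaw": -1}]}}

```text
time: 4.7
tool_pos: [0.4821, 0.2134, 0.3536]
tcp_rot: [-2.258, -2.182, 0.005]
wrist_force: [0.1, 0.7, 0.1]
width: -0.005
grip_force: 0.0
```

```bash
python3 go.py .483 .213 .268; python3 -c "
from fit import *
p=np.load('p.npy');c=load('w2')
o=[('w','tip',np.array([191.5,218.5])),('w','bk',np.array([201.5,256.5])),('w','tab',np.array([176,342.]))]
f=lambda q:np.concatenate([proj(c,model([p[0]+q[0],p[1]+q[1],p[2],q[2],p[4],q[3]])[k])-u for _,k,u in o])
s=least_squares(f,[0,0,.1,1.27]);print(s.x,s.fun.round(1))"
```

```text
4.7 [0.4821 0.2134 0.3536] xyaw 88.0 [-0.004 -0.001 -1.   ] -0.005491857377798291 [0.1 0.7 0.1]
[0.483, 0.213, 0.268] [-0.3  1.2 85.6]
[1.60138760e-03 6.36444344e-04 1.08588837e-01 1.26019366e+00] [-0.1 -1.7 -0.2  1.7  0.4 -0.3]
```

Call:
{"fn": "drive_tool", "kwargs": {"increments": [{"delta_pos": [0,0,25],"turn": 0,"jaw": -1},{"delta_pos": [0,0,30],"turn": 0,"jaw": -1},{"delta_pos": [0,0,20],"turn": 0,"jaw": -1},{"delta_pos": [0,0,10],"turn": 0,"jaw": -1},{"delta_pos": [-4,0,0],"turn": 0,"jaw": -1},{"delta_pos": [-4,0,0],"turn": 0,"jaw": -1},{"delta_pos": [-4,0,0],"turn": 0,"jaw": -1},{"delta_pos": [0,0,0],"turn": 0,"jaw": -1}]}}

```text
time: 5.37
tool_pos: [0.4828, 0.2006, 0.2722]
tcp_rot: [2.254, 2.188, 0.003]
wrist_force: [-0.4, -0.0, 0.4]
width: -0.004
grip_force: 0.0
```

Call:
{"fn": "drive_tool", "kwargs": {"increments": [{"delta_pos": [-3.9,-1,0],"turn": -0.06,"jaw": -1},{"delta_pos": [-3.9,-1,0],"turn": -0.06,"jaw": -1},{"delta_pos": [-3.9,-1,0],"turn": -0.06,"jaw": -1},{"delta_pos": [-3.9,-1,0],"turn": -0.06,"jaw": -1},{"delta_pos": [-3.9,-1,0],"turn": -0.06,"jaw": -1},{"delta_pos": [-3.9,-1,0],"turn": -0.06,"jaw": -1},{"delta_pos": [-3.9,-1,0],"turn": -0.06,"jaw": -1},{"delta_pos": [-3.9,-1,0],"turn": -0.06,"jaw": -1}]}}

```text
time: 6.03
tool_pos: [0.4805, 0.1694, 0.2725]
tcp_rot: [1.665, 2.663, 0.006]
wrist_force: [0.7, 5.1, -1.6]
width: -0.002
grip_force: 1.8
```

Call:
{"fn": "drive_tool", "kwargs": {"increments": [{"delta_pos": [-3.9,-1,0],"turn": -0.06,"jaw": -1},{"delta_pos": [-3.9,-1,0],"turn": -0.06,"jaw": -1},{"delta_pos": [-3.9,-1,0],"turn": -0.06,"jaw": -1},{"delta_pos": [-3.9,-1,0],"turn": -0.06,"jaw": -1},{"delta_pos": [-3.9,-1,0],"turn": -0.06,"jaw": -1},{"delta_pos": [-3.9,-1,0],"turn": -0.06,"jaw": -1},{"delta_pos": [0,0,0],"turn": 0,"jaw": -1},{"delta_pos": [0,0,0],"turn": 0,"jaw": -1}]}}

```text
time: 6.7
tool_pos: [0.4887, 0.1464, 0.2723]
tcp_rot: [1.167, 2.915, 0.002]
wrist_force: [-0.7, 0.3, 0.9]
width: -0.002
grip_force: 0.3
```

```bash
python3 go.py; python3 -c "
from h import *
c=cam('top');save(c,'t2');a=c['px'][:,:,::-1]
b=cv2.resize(a[235:305,260:360],None,fx=4,fy=4,interpolation=cv2.INTER_CUBIC)
c=cam('wrist');save(c,'w3');w=c['px'][:,:,::-1][80:480,100:500]
o=np.zeros((400,800,3),np.uint8);o[:280,:400]=b;o[:,400:]=w;cv2.imwrite('pics/c3.png',o)"
```

```text
6.7 [0.4887 0.1464 0.2723] xyaw 136.3 [ 0.002  0.001 -1.   ] -0.0023738069989395955 [-0.7  0.3  0.9]
```

View pics/c3.png

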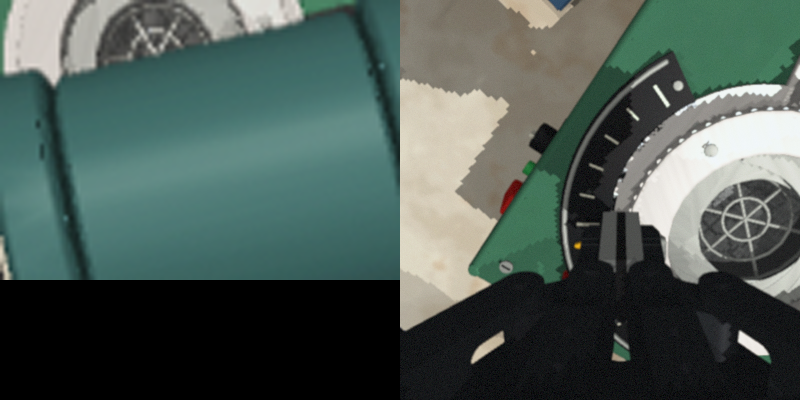

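In the wrist half, the pointer tip shows at about full-picture (277,325) and the tab's edge at (268,354). The top view is blocked by the arm.

```bash
python3 -c "
from fit import *
p=np.load('p.npy');c=load('w3')
for a in (.9,.95,1.0,1.05,1.1):
  p[3]=a;print(a,proj(c,model(p)['tip']).round(1))
for t in (1.2,1.262,1.32):
  p[5]=t;print(t,proj(c,model(p)['tab']).round(1))
hs=cv2.cvtColor(c['px'],cv2.COLOR_RGB2HSV)
y=cv2.inRange(hs,(18,150,120),(32,255,255));y[:,:200]=0
r=cv2.inRange(hs,(0,150,60),(6,255,255));r[:,:240]=0
for m in(y,r):
  v,u=np.nonzero(m[300:380,:300]);print(u.min(),u.max(),v.min()+300,v.max()+300,u.mean(),v.mean()+300)"
```

```text
0.9 [273.6 310.3]
0.95 [273.6 318.8]
1.0 [274.1 327.1]
1.05 [275.  335.4]
1.1 [276.3 343.5]
1.2 [267.7 353.8]
1.262 [271.3 363.6]
1.32 [275.1 372.4]
274 280 323 328 277.375 325.375
262 267 351 357 264.95238095238096 354.1904761904762
```

Call:
{"fn": "drive_tool", "kwargs": {"increments": [{"delta_pos": [-3.6,-0.9,0],"turn": -0.055,"jaw": -1},{"delta_pos": [-3.6,-0.9,0],"turn": -0.055,"jaw": -1},{"delta_pos": [-3.6,-0.9,0],"turn": -0.055,"jaw": -1},{"delta_pos": [-3.6,-0.9,0],"turn": -0.055,"jaw": -1},{"delta_pos": [0,0,0],"turn": 0,"jaw": -1},{"delta_pos": [0,0,0],"turn": 0,"jaw": -1},{"delta_pos": [0,0,0],"turn": 0,"jaw": -1}]}}

```text
time: 7.38
tool_pos: [0.4971, 0.1346, 0.2711]
tcp_rot: [0.84, 3.027, -0.0]
wrist_force: [0.0, -0.3, -0.4]
width: -0.0
grip_force: 0.2
```

```bash
python3 go.py
```

```text
7.3833 [0.4971 0.1346 0.2711] xyaw 149.0 [ 0. -0. -1.] -3.084150855032688e-05 [ 0.  -0.3 -0.4]
```

Call:
{"fn": "drive_tool", "kwargs": {"increments": [{"delta_pos": [20,0,0],"turn": 0,"jaw": -1},{"delta_pos": [35,0,-10],"turn": 0,"jaw": -1},{"delta_pos": [35,20,-35],"turn": 0,"jaw": -1},{"delta_pos": [0,30,-35],"turn": 0,"jaw": -1},{"delta_pos": [0,30,-10],"turn": 0,"jaw": -1},{"delta_pos": [0,0,0],"turn": 0,"jaw": -1},{"delta_pos": [0,0,0],"turn": 0,"jaw": -1}]}}

```text
time: 7.97
tool_pos: [0.4646, 0.2406, 0.3513]
tcp_rot: [0.835, 3.026, 0.002]
wrist_force: [-1.1, -0.3, -0.5]
width: -0.001
grip_force: 0.0
```

```bash
python3 go.py; python3 -c "
from fit import *
c=cam('wrist');save(c,'w4');p=np.load('p.npy')
u,v=proj(c,model(p)['mark']).round().astype(int);print(u,v)
t=cam('top');save(t,'t4')
def cr(c,u,v,h,f):
  u0=max(0,min(640-2*h,u-h));v0=max(0,min(480-2*h,v-h));print('crop',u0,v0,f)
  return cv2.resize(c['px'][v0:v0+2*h,u0:u0+2*h,::-1],(400,400),interpolation=cv2.INTER_CUBIC)
cv2.imwrite('pics/c4.png',np.hstack([cr(c,u,v,50,4),cr(t,*proj(t,model(p)['mark']).round().astype(int),40,5)]))"
```

```text
7.9667 [0.4646 0.2406 0.3513] xyaw 149.1 [ 0.003  0.001 -1.   ] -0.0007636526557730155 [-1.1 -0.3 -0.5]
185 380
crop 135 330 4
crop 300 229 5
```

View pics/c4.png

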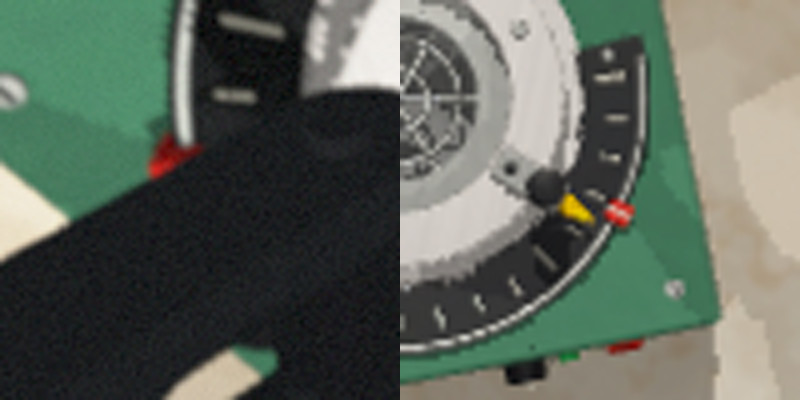

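Top half: pointer tip is at crop (193,219) and the tab's white line at (219,213), so there is a small remainder to push.

```bash
cat > ang.py <<'E'
from fit import *
p=np.load('p.npy');c=load('t4')
g=lambda u,v:((u+.5)/5-.5+300,(v+.5)/5-.5+229)
def A(u,v,z):
    h=hit(c,*g(u,v),z)-[p[0],p[1],0];return (np.arctan2(h[1],h[0])%(2*np.pi))-p[2]-np.radians(160),np.hypot(*h[:2])
print("tip",A(193,219,.075),"tab",A(219,213,.068), "tab in/out",A(208,216,.068),A(231,210,.068))
print(proj(c,model(p)['tab']),g(219,213))
E
python3 ang.py
```

```text
tip (np.float64(1.1902384785199702), np.float64(0.08529134387020514)) tab (np.float64(1.2658589431998224), np.float64(0.09280298679551054)) tab in/out (np.float64(1.2347266948467488), np.float64(0.08976546920941578)) (np.float64(1.2966210315123985), np.float64(0.09625578528327644))
[343.04342618 270.92780755] (343.4, 271.2)
```

Call:
{"fn": "drive_tool", "kwargs": {"increments": [{"delta_pos": [0,-30,10],"turn": 0,"jaw": -1},{"delta_pos": [0,-30,35],"turn": 0,"jaw": -1},{"delta_pos": [-35,-20,35],"turn": 0,"jaw": -1},{"delta_pos": [-30,0,10],"turn": 0,"jaw": -1},{"delta_pos": [-15,0,0],"turn": 0,"jaw": -1},{"delta_pos": [-4,0,0],"turn": 0,"jaw": -1},{"delta_pos": [-2,0,0],"turn": 0,"jaw": -1},{"delta_pos": [0,0,0],"turn": 0,"jaw": -1}]}}

```text
time: 8.73
tool_pos: [0.4941, 0.1367, 0.2717]
tcp_rot: [0.839, 3.027, 0.001]
wrist_force: [-0.0, 0.3, 0.8]
width: -0.003
grip_force: 0.0
```

```bash
python3 go.py .4971 .1346 .2711
```

```text
8.7333 [0.4941 0.1367 0.2717] xyaw 149.0 [ 0.001  0.    -1.   ] -0.003152948933446809 [-0.   0.3  0.8]
[0.4971, 0.1346, 0.2711] [-3.7 -0.2  0.6]
```

Call:
{"fn": "drive_tool", "kwargs": {"increments": [{"delta_pos": [-3,-0.4,0],"turn": -0.025,"jaw": -1},{"delta_pos": [-3,-0.5,0],"turn": -0.025,"jaw": -1},{"delta_pos": [-2.5,-0.5,0],"turn": -0.025,"jaw": -1},{"delta_pos": [0,0,0],"turn": 0,"jaw": -1},{"delta_pos": [0,0,0],"turn": 0,"jaw": -1},{"delta_pos": [0,0,0],"turn": 0,"jaw": -1}]}}

```text
time: 9.23
tool_pos: [0.4998, 0.1321, 0.2715]
tcp_rot: [-0.723, -3.057, -0.001]
wrist_force: [-3.2, 1.5, 3.1]
width: -0.004
grip_force: 1.7
```

```bash
python3 go.py .4971 .1346 .2711
```

```text
9.2333 [0.4998 0.1321 0.2715] xyaw 153.4 [-0.     0.001 -1.   ] -0.004185846332953804 [-3.2  1.5  3.1]
[0.4971, 0.1346, 0.2711] [3.5 1.1 0.4]
```

Call:
{"fn": "drive_tool", "kwargs": {"increments": [{"delta_pos": [20,0,0],"turn": 0,"jaw": -1},{"delta_pos": [35,0,-10],"turn": 0,"jaw": -1},{"delta_pos": [35,20,-35],"turn": 0,"jaw": -1},{"delta_pos": [0,30,-35],"turn": 0,"jaw": -1},{"delta_pos": [0,30,-10],"turn": 0,"jaw": -1},{"delta_pos": [0,0,0],"turn": 0,"jaw": -1},{"delta_pos": [0,0,0],"turn": 0,"jaw": -1}]}}

```text
time: 9.82
tool_pos: [0.4601, 0.2347, 0.3517]
tcp_rot: [0.719, 3.054, 0.003]
wrist_force: [-0.7, -0.2, -0.1]
width: -0.003
grip_force: 0.0
```

```bash
python3 go.py; python3 -c "
from fit import *
t=cam('top');save(t,'t5')
cv2.imwrite('pics/c5.png',cv2.resize(t['px'][240:300,315:375,::-1],(600,600),interpolation=cv2.INTER_CUBIC))"
```

```text
9.8167 [0.4601 0.2347 0.3517] xyaw 153.5 [ 0.004  0.001 -1.   ] -0.002998620374639922 [-0.7 -0.2 -0.1]
```

View pics/c5.png

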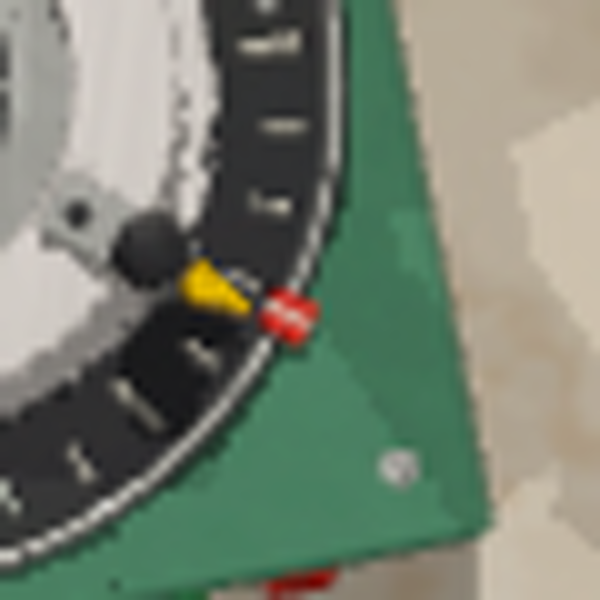

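Pointer tip is at crop (252,309) and the tab's white line is centred near (290,316).

```bash
python3 -c "
from fit import *
p=np.load('p.npy');c=load('t5')
g=lambda u,v:((u+.5)/10-.5+315,(v+.5)/10-.5+240)
def A(u,v,z):
    h=hit(c,*g(u,v),z)-[p[0],p[1],0];return (np.arctan2(h[1],h[0])%(2*np.pi))-p[2]-np.radians(160),np.hypot(*h[:2])
print(A(252,309,.075),A(290,316,.068))
for a in(1.22,1.24,1.26,1.28):
  p[3]=a;m=model(p);print(a,(proj(c,m['tip'])-[314.5,239.5])*10,(proj(c,m['bk'])-[314.5,239.5])*10)
t=load('t5')['px'];hs=cv2.cvtColor(t,cv2.COLOR_RGB2HSV)
for lo,hi,z in(((18,150,120),(32,255,255),.075),((0,150,100),(6,255,255),.068)):
  m=cv2.inRange(hs,lo,hi)[240:290,315:352];v,u=np.nonzero(m);print(u.size,u.mean()+315,v.mean()+240)
  h=hit(c,u.mean()+315,v.mean()+240,z)-[p[0],p[1],0];print(np.arctan2(h[1],h[0])%(2*np.pi)-p[2]-np.radians(160))
"
```

```text
(np.float64(1.2422133565842866), np.float64(0.0859778407750513)) (np.float64(1.2680663196228195), np.float64(0.09300585353841613))
1.22 [242.69475741 316.07815602] [148.35372081 254.14829416]
1.24 [247.2432065  307.84438457] [151.94118676 247.67500765]
1.26 [251.62511642 299.5225952 ] [155.39783931 241.13218414]
1.28 [255.83878194 291.11616633] [158.72232519 234.52247183]
19 335.7368421052632 268.3157894736842
1.2415401245791613
15 343.53333333333336 271.06666666666666
1.2693761560444448
```

About 2.2 mm remain, so I make one small nudge of 1.6 mm at the knob.

Call:
{"fn": "drive_tool", "kwargs": {"increments": [{"delta_pos": [0,-30,10],"turn": 0,"jaw": -1},{"delta_pos": [0,-30,35],"turn": 0,"jaw": -1},{"delta_pos": [-35,-20,35],"turn": 0,"jaw": -1},{"delta_pos": [-30,0,10],"turn": 0,"jaw": -1},{"delta_pos": [-15,0,0],"turn": 0,"jaw": -1},{"delta_pos": [-5,0,0],"turn": 0,"jaw": -1},{"delta_pos": [0,0,0],"turn": 0,"jaw": -1},{"delta_pos": [0,0,0],"turn": 0,"jaw": -1}]}}

```text
time: 10.53
tool_pos: [0.4961, 0.1337, 0.2718]
tcp_rot: [0.725, 3.056, 0.001]
wrist_force: [0.2, 0.4, -0.2]
width: 0.001
grip_force: 0.0
```

```bash
python3 go.py .4998 .1321 .2715
```

```text
10.5333 [0.4961 0.1337 0.2718] xyaw 153.3 [ 0.001  0.    -1.   ] 0.0013419756418493573 [ 0.2  0.4 -0.2]
[0.4998, 0.1321, 0.2715] [-4.   0.2  0.3]
```

Call:
{"fn": "drive_tool", "kwargs": {"increments": [{"delta_pos": [-2.5,0,0],"turn": 0,"jaw": -1},{"delta_pos": [-2,0,0],"turn": 0,"jaw": -1},{"delta_pos": [-2,0,0],"turn": 0,"jaw": -1},{"delta_pos": [0,0,0],"turn": 0,"jaw": -1},{"delta_pos": [0,0,0],"turn": 0,"jaw": -1},{"delta_pos": [0,0,0],"turn": 0,"jaw": -1}]}}

```text
time: 11.03
tool_pos: [0.5014, 0.131, 0.2711]
tcp_rot: [-0.723, -3.057, -0.001]
wrist_force: [-2.2, 2.5, 1.8]
width: 0.001
grip_force: 1.7
```

```bash
python3 go.py .4998 .1321 .2715
```

```text
11.0333 [0.5014 0.131  0.2711] xyaw 153.4 [-0.  0. -1.] 0.0014144825197629177 [-2.2  2.5  1.8]
[0.4998, 0.1321, 0.2715] [ 1.9  0.3 -0.4]
```

Call:
{"fn": "drive_tool", "kwargs": {"increments": [{"delta_pos": [20,0,0],"turn": 0,"jaw": -1},{"delta_pos": [35,0,-10],"turn": 0,"jaw": -1},{"delta_pos": [35,20,-35],"turn": 0,"jaw": -1},{"delta_pos": [0,30,-35],"turn": 0,"jaw": -1},{"delta_pos": [0,30,-10],"turn": 0,"jaw": -1},{"delta_pos": [0,0,0],"turn": 0,"jaw": -1},{"delta_pos": [0,0,0],"turn": 0,"jaw": -1}]}}

```text
time: 11.62
tool_pos: [0.4617, 0.2337, 0.3514]
tcp_rot: [0.719, 3.055, 0.003]
wrist_force: [0.2, -0.1, -0.7]
width: 0.001
grip_force: 0.0
```

```bash
cat > m.py <<'E'
from fit import *
p=np.load('p.npy');c=cam('top')
hs=cv2.cvtColor(c['px'],cv2.COLOR_RGB2HSV)
for lo,hi,z in(((18,150,120),(32,255,255),.075),((0,150,100),(6,255,255),.068)):
  m=cv2.inRange(hs,lo,hi)[240:290,315:352];v,u=np.nonzero(m)
  h=hit(c,u.mean()+315,v.mean()+240,z)-[p[0],p[1],0];print(u.size,np.arctan2(h[1],h[0])%(2*np.pi)-p[2]-np.radians(160))
m=cv2.inRange(hs,(100,180,90),(120,255,255))[215:275,230:275];v,u=np.nonzero(m);print("blue",u.mean()+230,v.mean()+215)
for k in(0,.1,.2,.95,1.1):
  p[4]=k;print(k,proj(c,model(p)['ck']).round(1),model(p)['ck'].round(4))
E
python3 m.py;python3 go.py
```

```text
20 1.2705969576242588
17 1.2679278759941144
blue 231.28571428571428 257.7142857142857
0 [246.7 240.2] [0.5555 0.2686 0.113 ]
0.1 [244.1 241.2] [0.5537 0.2731 0.113 ]
0.2 [241.7 242.4] [0.5515 0.2773 0.113 ]
0.95 [228.8 258.3] [0.5236 0.2988 0.113 ]
1.1 [227.9 262.3] [0.5166 0.3003 0.113 ]
11.6667 [0.4608 0.2327 0.3499] xyaw 153.4 [ 0.001 -0.001 -1.   ] 0.0015138942246441316 [-0.7 -1.1 -0.5]
```

Aligned (tip 1.271, tab 1.268). Now to the outside of the clamp knob.

Call:
{"fn": "drive_tool", "kwargs": {"increments": [{"delta_pos": [1,27,0],"turn": 0,"jaw": -1},{"delta_pos": [1,28,0],"turn": 0,"jaw": -1},{"delta_pos": [1,27,0],"turn": 0,"jaw": -1},{"delta_pos": [0,0,10],"turn": -0.09,"jaw": -1},{"delta_pos": [0,0,30],"turn": -0.09,"jaw": -1},{"delta_pos": [0,0,30],"turn": 0,"jaw": -1},{"delta_pos": [0,0,10],"turn": 0,"jaw": -1},{"delta_pos": [0,0,0],"turn": 0,"jaw": -1}]}}

```text
time: 12.33
tool_pos: [0.4926, 0.305, 0.2649]
tcp_rot: [-0.447, -3.102, 0.01]
wrist_force: [0.8, -0.6, -0.7]
width: -0.002
grip_force: 0.0
```

```bash
python3 go.py .4947 .3072 .27
```

```text
12.3333 [0.4926 0.305  0.2649] xyaw 163.6 [-0.009 -0.005 -1.   ] -0.0020670196332710157 [ 0.8 -0.6 -0.7]
[0.4947, 0.3072, 0.27] [-1.3  2.7 -5.1]
```

Call:
{"fn": "drive_tool", "kwargs": {"increments": [{"delta_pos": [-4,1,-2],"turn": 0,"jaw": -1},{"delta_pos": [-4,1,0],"turn": 0,"jaw": -1},{"delta_pos": [-4,0,0],"turn": 0,"jaw": -1},{"delta_pos": [-3.9,1.3,0],"turn": 0.08,"jaw": -1},{"delta_pos": [-3.9,1.3,0],"turn": 0.08,"jaw": -1},{"delta_pos": [-3.9,1.3,0],"turn": 0.08,"jaw": -1},{"delta_pos": [-3.9,1.3,0],"turn": 0.08,"jaw": -1},{"delta_pos": [-3.9,1.3,0],"turn": 0.08,"jaw": -1}]}}

```text
time: 13.0
tool_pos: [0.5279, 0.3036, 0.2741]
tcp_rot: [1.061, 2.956, 0.003]
wrist_force: [-2.8, 0.8, 0.8]
width: 0.001
grip_force: 1.2
```

Call:
{"fn": "drive_tool", "kwargs": {"increments": [{"delta_pos": [-3.9,1.3,0],"turn": 0.08,"jaw": -1},{"delta_pos": [-3.9,1.3,0],"turn": 0.08,"jaw": -1},{"delta_pos": [-3.9,1.3,0],"turn": 0.08,"jaw": -1},{"delta_pos": [-3.9,1.3,0],"turn": 0.08,"jaw": -1},{"delta_pos": [-3.9,1.3,0],"turn": 0.08,"jaw": -1},{"delta_pos": [0,0,0],"turn": 0,"jaw": -1},{"delta_pos": [0,0,0],"turn": 0,"jaw": -1}]}}

```text
time: 13.58
tool_pos: [0.5458, 0.2931, 0.2736]
tcp_rot: [1.618, 2.691, 0.004]
wrist_force: [0.0, 0.3, -0.2]
width: 0.002
grip_force: 0.0
```

```bash
cat > cl.py <<'E'
from fit import *
p=np.load('p.npy');s=bot.read_state();M=R.from_rotvec(s["tcp_rot"]).as_matrix();x=M[:2,0]
ca=model(p)['ca'][:2];d=(s["tool_pos"][:2]-ca)@x-.018;y=np.arctan2(x[1],x[0])
# knob: .048*cos(angle to x)=d
ps=y-np.arccos(d/.048);print("clamp est",ps-p[2]-np.radians(8))
E
python3 cl.py; python3 go.py
```

```text
clamp est 0.17010927179848914
13.5833 [0.5458 0.2931 0.2736] xyaw 117.9 [ 0.003  0.001 -1.   ] 0.0016509772179308946 [ 0.   0.3 -0.2]
```

Estimated clamp angle is 0.17. I push it on toward the stop by about 7 mm, then back off.

Call:
{"fn": "drive_tool", "kwargs": {"increments": [{"delta_pos": [-3,1,0],"turn": 0.06,"jaw": -1},{"delta_pos": [-2,0.6,0],"turn": 0.04,"jaw": -1},{"delta_pos": [-2,0.5,0],"turn": 0.02,"jaw": -1},{"delta_pos": [0,0,0],"turn": 0,"jaw": -1},{"delta_pos": [0,0,0],"turn": 0,"jaw": -1}]}}

```text
time: 14.0
tool_pos: [0.5501, 0.2878, 0.2727]
tcp_rot: [1.777, 2.589, 0.003]
wrist_force: [-0.2, 1.8, 0.9]
width: 0.0
grip_force: 1.0
```

```bash
python3 cl.py; python3 go.py
```

```text
clamp est 0.03829911021144475
14.0 [0.5501 0.2878 0.2727] xyaw 111.1 [ 0.002  0.001 -1.   ] 3.473933628936724e-05 [-0.2  1.8  0.9]
```

Call:
{"fn": "drive_tool", "kwargs": {"increments": [{"delta_pos": [20,0,0],"turn": 0,"jaw": -1},{"delta_pos": [30,0,-20],"turn": 0,"jaw": -1},{"delta_pos": [40,0,-35],"turn": 0,"jaw": -1},{"delta_pos": [40,0,-35],"turn": 0,"jaw": -1},{"delta_pos": [40,0,0],"turn": 0,"jaw": -1},{"delta_pos": [40,0,0],"turn": 0,"jaw": -1},{"delta_pos": [0,0,0],"turn": 0,"jaw": -1},{"delta_pos": [0,0,0],"turn": 0,"jaw": -1}]}}

```text
time: 14.67
tool_pos: [0.4795, 0.4692, 0.3465]
tcp_rot: [1.773, 2.593, -0.001]
wrist_force: [0.4, -0.2, -0.4]
width: 0.001
grip_force: 0.0
```

```bash
python3 m.py; python3 go.py
```

```text
20 1.2705969576242588
15 1.2693761560444448
blue 246.4375 241.41666666666666
0 [246.7 240.2] [0.5555 0.2686 0.113 ]
0.1 [244.1 241.2] [0.5537 0.2731 0.113 ]
0.2 [241.7 242.4] [0.5515 0.2773 0.113 ]
0.95 [228.8 258.3] [0.5236 0.2988 0.113 ]
1.1 [227.9 262.3] [0.5166 0.3003 0.113 ]
14.7167 [0.4801 0.4679 0.3461] xyaw 111.1 [-0.    -0.002 -1.   ] 0.0015331509640453022 [ 0.7 -0.7 -0.3]
```

The clamp is home, the pointer is still on the tab and the arm is clear, so I hand in.

```bash
python3 -c "
from workcell import bot
print(bot.finish_job())"
```

```text
the job is handed in; nothing more can be done
None
```

The job is handed in after about 15 s on the robot clock: by the last top-camera picture the pointer is within about 1 mm of the tab's middle, the clamp is home at about 0.04 rad and the arm is clear, but the interface returned no verdict.

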